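Roll the plain shaft into the V-blocks and up to the stop

TASK

On the granite plate two steel shafts lie on the rails of the V-block rest, one on either side of the V-blocks. With your fingertips, gently roll the plain, thicker shaft along its rails by its side until it drops into both V-blocks, then push it endways along the Vs by its end face until its far end is up against the stop pin, and leave it lying there. Do not grip or lift it, and leave the stepped shaft, the two bearing cones, the setting disc, the ring gauge and the dial indicator stand where they are.

Things in the scene. Friction and masses are not known exactly. Their poses are not given: they have to be found in the camera images.
- rest: The V-block rest, fixed on the granite plate (top 100 mm above the bench), place and yaw varying. Origin: centre of the underside of its base plate, 145 (x) x 250 (y) x 12 mm. Its x axis runs along the Vs to the stop pin, away from the robot; y is the rolling direction, z up. Between the pairs of rails and between the V-blocks it is open down to the base plate for |x| under 32 mm
- seat (a point): Middle of the seated position: on the plain shaft's axis when it lies in both Vs, midway between the V-blocks, 60.2 mm above the rest's origin; axes as the rest's. The two V-blocks stand at x = -45 and +45 mm from it, each 25 mm thick (x), 50 mm wide (y), with a 90 degree V at y = 0, 26 mm wide at the top and 13 mm deep; their tops are 8.2 mm below this point
- rails_left (a point): Rail tops on the +y side: point midway between the two rails, 74 mm from the middle of the Vs, level with the rail tops and V-block tops (52 mm above the rest's origin). The rails stand 45 mm either side in x, are 14 mm thick and run in y from the V-block to 121 mm from the middle of the Vs, where a 6 mm pin stands 10 mm proud at 116 mm
- rails_right (a point): The same point on the equal pair of rails on the -y side
- stop (a point): Centre of the flat end of the stop pin (10 mm in diameter, pointing to the rest's -x, towards the robot), on the seated shaft's axis, 88 mm from the seat point along x. An upright plate 28 mm wide (y), 12 to 22 mm behind this point and up to 19 mm above it carries the pin
- bar: The plain shaft: ground steel bar, no steps, 30 mm in diameter, 160 mm long, 0.6 to 1 kg, oiled (friction about 0.3: 2 to 5 N push it endways in the Vs; rolls at under 1 N, soon stops). Origin mid-length on its axis, x along it to the stop end. Starts on either pair of rails, nearly parallel to the Vs, axis 66 to 90 mm from their middle, 67 mm above the rest's origin; it sinks 6.8 mm into the Vs
- bar_front (a point): Centre of the plain shaft's far end face, the end that goes to the stop; at the start 12 to 36 mm short of the stop pin, measured along the Vs
- bar_tail (a point): Centre of the plain shaft's near end face (towards the robot). Once home against the stop it lies 72 mm from the seat point on the robot's side, overhanging the near V-block by 14 mm
- stepped: The stepped shaft, to be left alone: 24 mm in diameter over 150 mm with a 15 mm journal 20 mm long at each end, lying on the rails on the other side of the V-blocks. Origin in its middle on its axis, x axis along it
- cone_a: Bearing cone (inner ring with rollers), about 68 mm in diameter, 23 mm high, lying on the granite; origin at the centre of its underside
- cone_b: A second, equal bearing cone
- disc: Grey cast setting disc, 74 mm in diameter, 22 mm high at its hub, on the granite; origin at the centre of its underside
- ring: Ring gauge, 60 mm in diameter, 20 mm high, on the granite; origin at the centre of its underside
- stand: Dial indicator stand, 2.2 kg, on the granite: base 60 x 50 x 55 mm, column to 215 mm, a cross arm 185 mm up that carries a 57 mm dial 83 mm out to its -x side, 260 mm high in all; origin at the centre of its underside

How it is judged:
On the way, in this order (a step that is already met when the one before it is completed fails the run):
1. the plain shaft rolls over on its rails (it turns about its own axis, more than a quarter turn) (angle between bar's own z axis and vertical above 1.8 rad).
2. the plain shaft lies in both V-blocks (z of bar in the frame of seat between -0.003 and 0.002 m and y of bar in the frame of seat between -0.0025 and 0.0025 m and angle between the x axis of bar and the x axis of seat, either way round below 0.03 rad), for 0.2 s.
At the end, for the whole second after the job is handed in: The plain shaft lies at rest in both Vs (its middle within 2.5 mm sideways and 2 mm in height of the seated axis, parallel within 0.03 rad) with its far end within 3 mm of the stop pin, and nothing touches it but the rest (all of step 2 and distance between bar_front and stop below 0.003 m and linear speed of bar below 0.01 m/s and angular speed of bar below 0.2 rad/s).
It fails at once if the plain shaft is lifted: either end more than 5 mm above its height on the rails (height (world z) of any of bar_front, bar_tail above 0.172 m).
It fails at once if the plain shaft is gripped or pressed hard: the fingers bear on it with over 35 N (contact force between the fingers and bar above 35 N).
It fails at once if the plain shaft is flung (faster than 0.6 m/s) or falls off the rest (linear speed of bar above 0.6 m/s or height (world z) of bar below 0.145 m).
It fails at once if the stepped shaft, a bearing cone, the setting disc or the ring gauge is moved by more than 10 mm (distance of any of stepped, cone_a, cone_b, disc, ring from where it was at the start of the episode above 0.01 m).
It fails at once if the dial indicator stand is pushed by more than 5 mm or tipped (distance of stand from where it was at the start of the episode above 0.005 m or angle between stand's own z axis and vertical above 0.1 rad).
It also fails if it takes over 42 s, if anything falls off the work surface, if the arm or the gripper's body presses on something with over 40 N, if the wrist force passes 120 N, or if a joint passes its speed limit or range.

ROBOT

A 7-joint arm with a two-finger parallel gripper is mounted at the origin on the work surface. World frame = base frame: x ahead of the robot, y to its left, z up, the work surface at z = 0. Lengths are in m, angles in rad, forces in N, time in s.
With the tool pointing down it reaches from about 0.35 to 0.9 m from the base axis. Payload 8.1 kg.
Tool frame: the origin (TCP) lies midway between the tips of the shut fingers; the grasp point (between the pads) lies pinch_z behind it (pinch_z is the distance from the TCP to the grasp point, in m); z points along the fingers, y is the line along which they close (so a half turn about z gives the same grasp; the last joint's range is limited). The gripper opens to 92 mm and grips with 3 to 60 N. Pads are 19 mm wide; open, the fingers measure 130 mm over their backs; the gripper's body (75 mm by 190 mm) begins 47 mm behind the grasp point.
Start: joints at [1.227, 0.434, 0.025, 1.573, -0.012, 1.134, -0.075], TCP at [0.149, -0.607, 0.227] pointing down, gripper open.
Joint ranges: [-2.62, 2.62], [-0.44, 2.09], [-1.27, 1.32], [0.08, 2.57], [-1.32, 4.46], [0.12, 2], [-2.74, 2.74]. Speed limits (rad/s): [2.22, 2.22, 3.01, 3.01, 3.14, 3.14, 3.14].

INTERFACE

Orientations are given as a unit quaternion [x, y, z, w].
In Python, from station import get_state, camera, camera_params, job_done, pinch_z gives the robot as it stands.
- The arm moves only by the tool carry_out, never from a script. Its arguments are lists of equal length, an entry for each row: "offset": the shift along the tool's x, y, z each as a share of 400 mm, from -1 to 1, a list of three; "roll": the turn about the tool's z as a share of 180 degrees, from -1 to 1; "fingers": the gripper command: -1 is fully open, 1 is shut, values between are in proportion. In form: {"offset": [[dx, dy, dz], ...], "roll": [roll, ...], "fingers": [fingers, ...]}. A call has 1 to 10 rows; each row shifts and turns the commanded pose from where the row before left it, along the tool's axes as they then stand; what a row does not reach is not made up. A row lasts 1/8 s, in which the tool goes at most 62.5 mm and 10.7 degrees, less where a joint would pass 70% of its speed; a pose out of reach is approached as far as the arm can. A call with a number of a shift or a turn outside -1 to 1 is refused whole. A call with a gripper value outside its range is refused whole. The fingers move at their own pace and stop on an object; the grip force is fixed at half the most. Time passes only in rows, so rows that do not move let the fingers close. It gives the time, the measured TCP pose, the force, the opening and the grip force at its end, in the units of the state.
- get_state(): the state, without advancing time (a new reading comes with each control period).
- camera(name): name is "side" or "top" or "wrist"; returns the picture (480x640x3 uint8, red, green, blue); there is no depth.
- camera_params(name): a dict with "K" (3x3 intrinsics, pixels), "R" (3x3) and "t" (3): a world point X has camera coordinates R X + t; the wrist camera has in their place "hand_eye" (4x4, takes a point from camera to tool coordinates, whose origin is the TCP and whose axes are the flange's). Camera axes: x right, y down, z forward; pixel columns grow to the right and rows downward; lengths in m; the calibration is good to about 2 mm. A picture is of the moment at which its call begins: read the wrist's pose just before it. camera_params takes no time and is no camera call.
- job_done(): hands the job in; it is judged then, once.
The state is a dict: "t": time; "joint_positions": joint angles; "joint_vel": joint speeds; "joint_efforts": joint torques, N m; "tcp_pos": TCP position; "eef_rot": TCP orientation; "contact_force": force on the tool from outside, world axes, zero at the start; "moment": the same for the moment, N m; "width": finger opening in m; "gripper_force": force on a finger pad.
Only numpy, scipy, OpenCV 4.12 (cv2) and the standard library are available. Lean on these libraries where they do the work, as an engineer would, in place of code of your own. Each camera call takes 0.05 s, during which the arm holds its last target. There are 200 camera calls.

## Working session

There is one attempt and no reset: what is moved stays moved. The work goes in short steps, Python scripts to look and compute and a tool call to move; the robot and the scene stay as the last step left them, time stands still between calls to the robot, and variables do not carry over. Pictures are saved under pics/ and viewed, at most 13 in all, crops included, and the job is handed in when it is done.

Besides the shell and the picture viewer there is one more tool, called after "Call:" as a command line: name --pt "numbers of a row" for each row, then --argument value for the rest. carry_out: Moves the arm, as the interface text tells. Its arguments: {"type":"object","properties":{"offset":{"type":"array","items":{"type":"array","items":{"type":"number","minimum":-1,"maximum":1}}},"roll":{"type":"array","items":{"type":"number","minimum":-1,"maximum":1}},"fingers":{"type":"array","items":{"type":"number"}}},"required":["offset","roll","fingers"]}

```bash
mkdir -p pics; ls
python3 - <<'E'
from station import *
import cv2,numpy as np
np.set_printoptions(precision=4,suppress=True)
s=get_state();print(s['t'],s['tcp_pos'],s['eef_rot'],s['width'],pinch_z)
for n in('side','top','wrist'):
    cv2.imwrite(f'pics/{n}0.png',cv2.cvtColor(camera(n),cv2.COLOR_RGB2BGR));print(n,camera_params(n))
E
```

```text
pics
0.0 [ 0.1488 -0.6065  0.2259] [ 0.9928  0.1201 -0.0002 -0.0008] 0.09169928689692369 0.0188
side {'K': array([[502.1392,   0.    , 317.8695],
       [  0.    , 502.1392, 243.1931],
       [  0.    ,   0.    ,   1.    ]]), 'R': array([[-0.8671, -0.4981,  0.0065],
       [-0.3236,  0.5533, -0.7676],
       [ 0.3788, -0.6676, -0.6409]]), 't': array([0.5206, 0.305 , 0.9033])}
top {'K': array([[611.121 ,   0.    , 316.1371],
       [  0.    , 611.121 , 228.1176],
       [  0.    ,   0.    ,   1.    ]]), 'R': array([[-0.0139, -0.9999, -0.001 ],
       [-0.9817,  0.0138, -0.1901],
       [ 0.1901, -0.0016, -0.9818]]), 't': array([0.0786, 0.5697, 1.2833])}
wrist {'K': array([[341.6652,   0.    , 323.3827],
       [  0.    , 341.6652, 237.9013],
       [  0.    ,   0.    ,   1.    ]]), 'hand_eye': array([[ 0.    , -0.9687, -0.2481,  0.0672],
       [ 1.    , -0.    ,  0.0001,  0.001 ],
       [-0.0001, -0.2481,  0.9687, -0.1567],
       [ 0.    ,  0.    ,  0.    ,  1.    ]])}
```

View pics/top0.png

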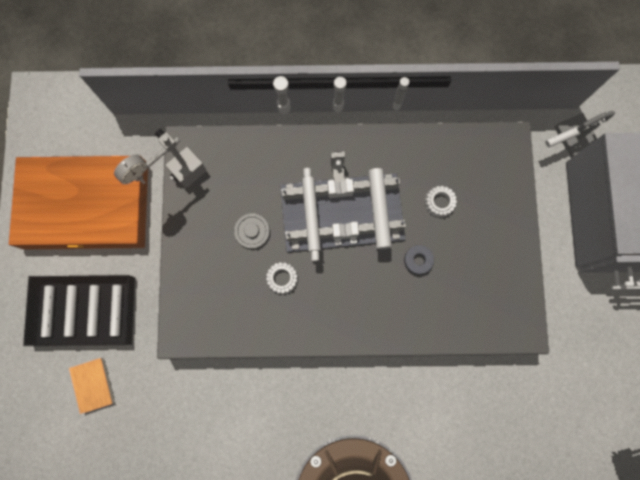

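View pics/side0.png

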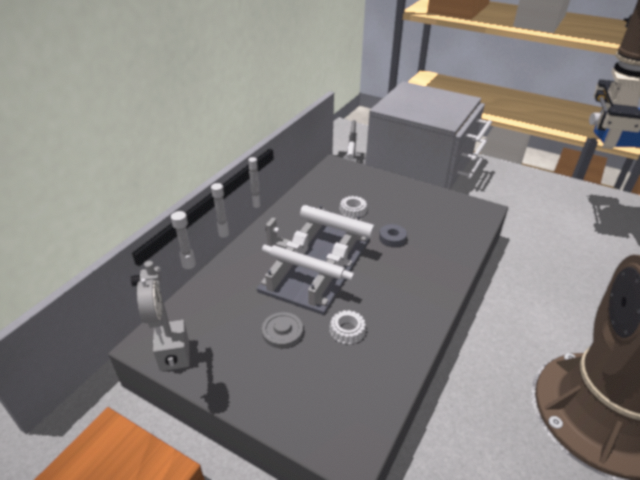

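The top view shows the plain shaft right of the Vs (far end about (376,169), near end about (383,247)). The stepped shaft is on the left at about (312,215), the V-blocks are near (341,186) and (345,232), and the stop is at (338,158). The side view agrees: the thicker plain shaft runs (303,210)-(370,230).

```bash
cat > h.py <<'E'
from station import *
import cv2,numpy as np
from scipy.spatial.transform import Rotation as Ro
np.set_printoptions(precision=4,suppress=True)
def cam(n,s=None):
    p=camera_params(n)
    if n!='wrist': return p['K'],p['R'],p['t']
    s=s or get_state();T=np.eye(4);T[:3,:3]=Ro.from_quat(s['eef_rot']).as_matrix();T[:3,3]=s['tcp_pos']
    M=np.linalg.inv(T@p['hand_eye']);return p['K'],M[:3,:3],M[:3,3]
def ray(c,uv,z):
    K,R,t=c;d=R.T@np.linalg.solve(K,[*uv,1]);o=-R.T@t
    return o+d*(z-o[2])/d[2]
def proj(c,X):
    K,R,t=c;q=K@(R@np.asarray(X)+t);return q[:2]/q[2]
def tri(obs):
    A=np.zeros((3,3));b=np.zeros(3)
    for c,uv in obs:
        K,R,t=c;d=R.T@np.linalg.solve(K,[*uv,1]);d/=np.linalg.norm(d);P=np.eye(3)-np.outer(d,d);A+=P;b+=P@(-R.T@t)
    return np.linalg.solve(A,b)
E
python3 - <<'E'
from h import *
c=cam('top')
for n,uv,z in [('far',(376,169),.167),('near',(383,247),.167),('Vfar',(341,186),.152),('Vnear',(345,232),.152),('stop',(338,158),.16),('stepfar',(308,169),.164),('stepnear',(316,260),.164),('ring',(419,261),.12),('stand',(185,165),.12),('coneR',(441,201),.12),('dial',(130,168),.285)]: print(n,ray(c,uv,z))
s=cam('side');print(tri([(c,(376,169)),(s,(303,211))]),tri([(c,(383,247)),(s,(371,229))]))
im=cv2.imread('pics/top0.png')[140:280,260:480];cv2.imwrite('pics/topc.png',cv2.resize(im,None,fx=3.6,fy=3.6,interpolation=cv2.INTER_CUBIC))
E
```

```text
far [ 0.6701 -0.053   0.167 ]
near [ 0.5089 -0.0617  0.167 ]
Vfar [0.6393 0.0185 0.152 ]
Vnear [0.5431 0.0124 0.152 ]
stop [0.6968 0.0237 0.16  ]
stepfar [0.673  0.0857 0.164 ]
stepnear [0.4851 0.072  0.164 ]
ring [ 0.4862 -0.1401  0.12  ]
stand [0.6985 0.3473 0.12  ]
coneR [ 0.6124 -0.1921  0.12  ]
dial [0.6437 0.4121 0.285 ]
[ 0.6697 -0.0531  0.1674] [ 0.5093 -0.0602  0.1763]
```

View pics/topc.png

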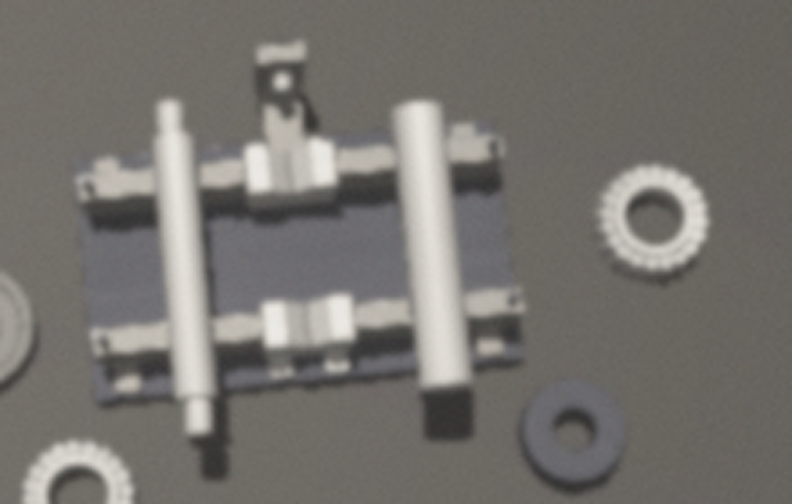

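Call:
carry_out --pt "0 0 -0.03" --pt "0 0 -0.03" --pt "0 0 -0.03" --pt "0 0 -0.03" --pt "0 0 -0.03" --pt "0 0 -0.03" --pt "0 0 -0.03" --pt "0 0 -0.03" --roll '[-0.0554,-0.0554,-0.0554,-0.0554,-0.0554,-0.0554,-0.0554,-0.0554]' --fingers '[0,0,0,0,0,0,0,0]'

```text
t: 1.15
tcp_pos: [0.1489, -0.6068, 0.3228]
eef_rot: [0.683, 0.731, 0.0, -0.0]
contact_force: [-0.2, -0.0, 0.3]
width: 0.0457
gripper_force: 0.0
```

Call:
carry_out --pt "0.09 0.077 0" --pt "0.09 0.077 0" --pt "0.09 0.077 0" --pt "0.09 0.077 0" --pt "0.09 0.077 0" --pt "0.09 0.077 0" --pt "0.09 0.077 0" --pt "0.09 0.077 0" --roll '[0,0,0,0,0,0,0,0]' --fingers '[0,0,0,0,0,0,0,0]'

```text
t: 2.15
tcp_pos: [0.3776, -0.3029, 0.3227]
eef_rot: [0.685, 0.729, -0.0, -0.0]
contact_force: [1.2, -0.9, 0.7]
width: 0.0458
gripper_force: 0.0
```

Call:
carry_out --pt "0.0925 0.0785 0" --pt "0.0925 0.0785 0" --pt "0.0925 0.0785 0" --pt "0.0925 0.0785 0" --pt "0.0925 0.0785 0" --pt "0.0925 0.0785 0" --pt "0.0925 0.0785 0" --pt "0 0 0" --pt "0 0 0" --roll '[0,0,0,0,0,0,0,0,0]' --fingers '[0,0,0,0,0,0,0,0,0]'

```text
t: 3.28
tcp_pos: [0.5799, -0.0325, 0.3223]
eef_rot: [0.685, 0.729, -0.001, -0.0]
contact_force: [-1.0, -0.5, -0.5]
width: 0.0457
gripper_force: 0.0
```

Run:
```python
from h import *
s=get_state();print(s['tcp_pos'],s['eef_rot'],s['joint_positions'])
im=cv2.cvtColor(camera('wrist'),cv2.COLOR_RGB2BGR);cv2.imwrite('pics/w1.png',im)
import pickle;pickle.dump(cam('wrist',s),open('w1.pkl','wb'))
```

```text
[ 0.5799 -0.0325  0.3223] [ 0.6847  0.7288 -0.0005 -0.0002] [ 0.4114  0.3738 -0.6336  1.494   0.2238  1.3481 -0.1766]
```

View pics/w1.png

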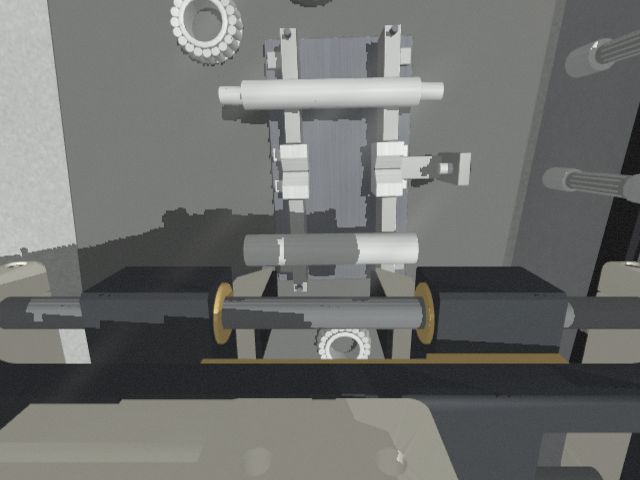

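The wrist view shows the V-blocks at about (295,171) and (389,168), the stop pin tip near (440,168), and rail pins at (287,33) and (393,30). The plain shaft spans (245,249)-(417,249), with edges at rows 234 and 264.

Run:
```python
from h import *
import pickle
w=pickle.load(open('w1.pkl','rb'));t=cam('top')
im=cv2.imread('pics/w1.png');g=cv2.cvtColor(im,cv2.COLOR_BGR2GRAY).astype(int)
for n,uv,z in [('Vn',(295,171),.152),('Vf',(389,168),.152),('pinN',(287,33),.16),('pinF',(393,30),.16),('stop',(440,168),.16),('near',(245,249),.167),('far',(417,249),.167),('stN',(219,95),.164),('stF',(443,91),.164)]: print(n,ray(w,uv,z))
print('heights: Vn',tri([(w,(295,171)),(t,(345.6,230.3))]),'Vf',tri([(w,(389,168)),(t,(340.6,187.8))]))
print('bar',tri([(w,(245,249)),(t,(383.5,247))]),tri([(w,(417,249)),(t,(376,169))]))
print(g[205:285:2,260],g[205:285:2,395]);print(g[249,235:255],g[249,405:425]);print(g[168,400:475:2])
print(g[135:205:2,295],g[135:205:2,389])
```

```text
Vn [0.5512 0.0125 0.152 ]
Vf [0.6392 0.0207 0.152 ]
pinN [0.5405 0.1258 0.16  ]
pinF [0.6286 0.1335 0.16  ]
stop [0.6842 0.0239 0.16  ]
near [ 0.508  -0.0624  0.167 ]
far [ 0.6712 -0.0522  0.167 ]
stN [0.4843 0.0733 0.164 ]
stF [0.6759 0.0885 0.164 ]
heights: Vn [0.5499 0.0108 0.1344] Vf [0.6483 0.0181 0.1035]
bar [ 0.5085 -0.0623  0.1684] [ 0.6722 -0.0536  0.1617]
[122 124 123 123 123  70  64  68  65  67  71  72  67  71  70 120 124 125
 127 131 128 132 131 129 130 127 129 125 124 122 103  68  68 133 133 136
 135 135 136 135] [187 188 187 190 192 190 189 189 189 187 205 201 172 117 141 163 181 188
 194 203 205 209 213 215 215 211 207 200 187 168 182 182 157 130 137 135
 136 137 135 134]
[ 66  68  69  68  66  68  65  74 107 133 130 132 132 133 132 132 132 134
 133 132] [215 216 216 216 216 217 217 218 219 217 219 219 216 191 122 122 123 122
 122 123]
[175 197 196 195 196 197 197 196 198 196 114 102 104 104 105 103 105 103
 103 118 181 223 225 227 133 136 129  94  94 106 195 192 192 190 190  82
 122 122]
[193 191 191 191 109 210 220 219 220 219 219 209 183 185 184 187 185 185
 142 203 204 200 203 201 200 208 218 219 218 217 216 217 115 185 185] [198 198 192 168 227 229 228 228 229 228 207 189 189 184 187 186 185 175
 202 207 201 204 201 204 218 226 226 226 226 225 200 162 193 191 192]
```

Call:
carry_out --pt "0 0 0" --pt "-0.083 0.0195 0" --pt "-0.083 0.0195 0" --pt "0 0 0.08" --pt "0 0 0.08" --pt "0 0 0.08" --pt "0 0 0.08" --pt "0 0 0.08" --pt "0 0 0" --pt "0 0 0" --roll '[-0.0079,0,0,0,0,0,0,0,0,0]' --fingers '[0.564,0.564,0.564,0.564,0.564,0.564,0.564,0.564,0.564,0.564]'

```text
t: 4.58
tcp_pos: [0.6022, -0.0973, 0.1641]
eef_rot: [0.676, 0.737, 0.0, 0.001]
contact_force: [0.5, -0.1, -0.0]
width: 0.0198
gripper_force: 0.0
```

Run:
```python
from h import *
s=get_state();p=s['tcp_pos'];r=p[:2]-[.5952,.0162];a=.087
print(p,s['eef_rot'],s['width'],s['contact_force'],'rest',r@[np.cos(a),np.sin(a)],r@[-np.sin(a),np.cos(a)])
cv2.imwrite('pics/w2.png',cv2.cvtColor(camera('wrist'),cv2.COLOR_RGB2BGR))
```

```text
[ 0.6022 -0.0973  0.1641] [0.6758 0.7371 0.0004 0.0006] 0.01983461851871617 [ 0.4583 -0.113  -0.0133] rest -0.0029375131468646043 -0.11367299889218722
```

View pics/w2.png

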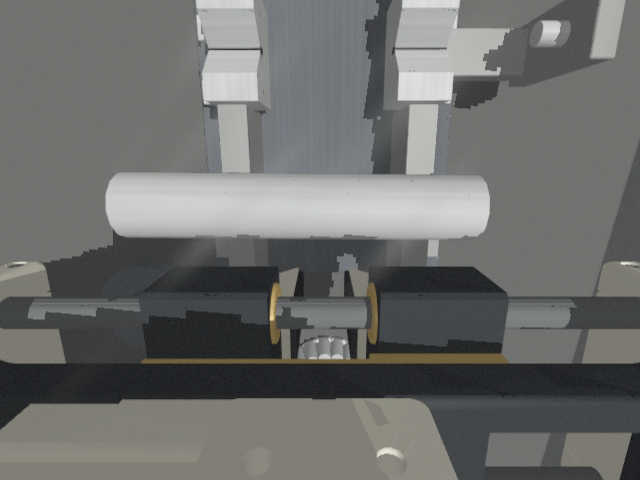

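The fingertips stand in the open gap behind the shaft, at about (287,280) and (357,280). The shaft is parallel to the view at rows 173-240, and the V-blocks and stop (545,33) lie ahead. Next I lower a little and roll slowly.

Call:
carry_out --pt "0 0 0.02" --pt "0.015 0 0" --pt "0.015 0 0" --pt "0.015 0 0" --pt "0.015 0 0" --pt "0.015 0 0" --pt "0.015 0 0" --pt "0.015 0 0" --pt "0.015 0 0" --pt "0.015 0 0" --roll '[0,0,0,0,0,0,0,0,0,0]' --fingers '[0.564,0.564,0.564,0.564,0.564,0.564,0.564,0.564,0.564,0.564]'

```text
t: 5.88
tcp_pos: [0.5969, -0.0427, 0.1547]
eef_rot: [0.676, 0.737, -0.0, 0.0]
contact_force: [-1.1, 0.1, 0.5]
width: 0.0202
gripper_force: 0.3
```

Run:
```python
from h import *
s=get_state();p=s['tcp_pos'];r=p[:2]-[.5952,.0162];a=.087
print(p,s['width'],s['contact_force'],'rest',r@[np.cos(a),np.sin(a)],r@[-np.sin(a),np.cos(a)])
cv2.imwrite('pics/w3.png',cv2.cvtColor(camera('wrist'),cv2.COLOR_RGB2BGR))
```

```text
[ 0.5969 -0.0427  0.1547] 0.020220830616631432 [-1.1164  0.1154  0.4508] rest -0.003458276365581389 -0.058781348249765206
```

View pics/w3.png

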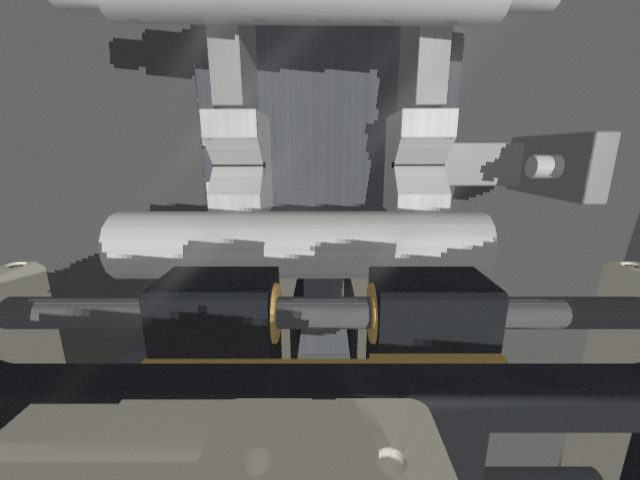

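The shaft has rolled about 40 mm and stays parallel (rows 212-278). It is now beside the V-blocks, whose V bottoms are at row 164. I continue slowly to the lip.

Call:
carry_out --pt "0.01 0 0" --pt "0.01 0 0" --pt "0.01 0 0" --pt "0.01 0 0" --pt "0.01 0 0" --pt "0.01 0 0" --pt "0.01 0 0" --pt "0 0 0" --pt "0 0 0" --roll '[0,0,0,0,0,0,0,0,0]' --fingers '[0.564,0.564,0.564,0.564,0.564,0.564,0.564,0.564,0.564]'

```text
t: 7.05
tcp_pos: [0.5945, -0.0153, 0.1547]
eef_rot: [0.676, 0.737, -0.0, 0.0]
contact_force: [0.3, 0.0, -0.1]
width: 0.0203
gripper_force: 0.0
```

Run:
```python
from h import *
s=get_state();p=s['tcp_pos'];r=p[:2]-[.5952,.0162];a=.087
print(p,s['width'],s['contact_force'],'rest',r@[np.cos(a),np.sin(a)],r@[-np.sin(a),np.cos(a)])
cv2.imwrite('pics/w4.png',cv2.cvtColor(camera('wrist'),cv2.COLOR_RGB2BGR))
```

```text
[ 0.5945 -0.0153  0.1547] 0.020307912088225116 [ 0.3006  0.0256 -0.0904] rest -0.003450790656379889 -0.03130544490699513
```

View pics/w4.png

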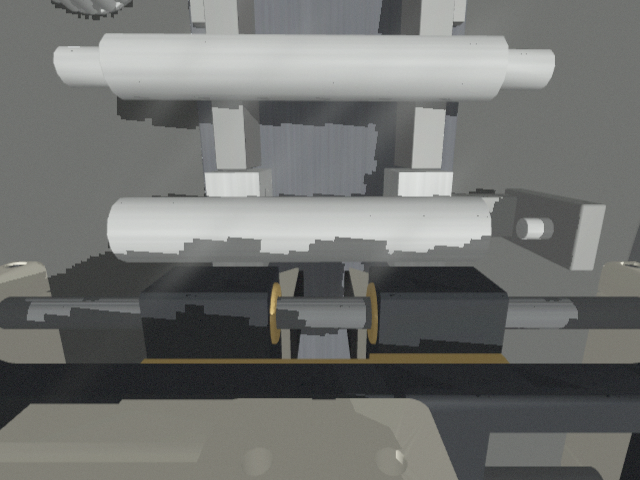

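The shaft has dropped into both Vs: its centre row 230 is in line with the stop pin at (530,229), its ends are at columns 110 and 490, and there is no contact force.

Run:
```python
from h import *
w=cam('wrist');a=.087
for n,uv,z in [('tail',(110,229),.160),('front',(491,229),.160),('pin',(517,229),.160),('mid',(300,229.5),.160)]:
    P=ray(w,uv,z);r=P[:2]-[.5952,.0162];print(n,P,r@[np.cos(a),np.sin(a)],r@[-np.sin(a),np.cos(a)])
```

```text
tail [0.4962 0.0072 0.16  ] -0.09937853918274346 -0.00041304714459494864
front [0.6687 0.0222 0.16  ] 0.07369643743447729 -0.00043235822924179193
pin [0.6804 0.0232 0.16  ] 0.08550711073385625 -0.0004336760217747134
mid [0.5822 0.0144 0.16  ] -0.013071424080616779 -0.0006556846053512322
```

Call:
carry_out --pt "-0.02 0 0" --pt "0 0 -0.08" --pt "0 0 -0.08" --pt "0 0 -0.08" --pt "0.0243 -0.083 0" --pt "0.0243 -0.083 0" --pt "0.0243 -0.083 0" --pt "0.0243 -0.083 0" --pt "0 0 0" --pt "0 0 0" --roll '[0,0,0,0,0,0,0,0,0,0]' --fingers '[0.564,0.564,0.564,0.564,1,1,1,1,1,1]'

```text
t: 8.35
tcp_pos: [0.4602, 0.0034, 0.2511]
eef_rot: [0.676, 0.737, 0.0, 0.001]
contact_force: [-0.5, -0.6, -0.3]
width: 0.0006
gripper_force: 0.0
```

Call:
carry_out --pt "0 0 0.085" --pt "0 0 0.085" --pt "0 0 0.085" --pt "0 0 0" --pt "0 0 0" --roll '[0,0,0,0,0]' --fingers '[1,1,1,1,1]'

```text
t: 8.98
tcp_pos: [0.4606, 0.0042, 0.1496]
eef_rot: [0.676, 0.737, 0.0, 0.0]
contact_force: [-0.3, 0.4, 1.2]
width: 0.0004
gripper_force: 0.0
```

Run:
```python
from h import *
s=get_state();p=s['tcp_pos'];r=p[:2]-[.5952,.0162];a=.087
print(p,s['width'],s['contact_force'],'rest',r@[np.cos(a),np.sin(a)],r@[-np.sin(a),np.cos(a)])
im=cv2.cvtColor(camera('side'),cv2.COLOR_RGB2BGR)[150:350,230:490];cv2.imwrite('pics/s5.png',cv2.resize(im,None,fx=3,fy=3))
```

```text
[0.4606 0.0042 0.1496] 0.00035036578726591646 [-0.2768  0.4413  1.1538] rest -0.13514803538495632 -0.00023243577879783971
```

View pics/s5.png

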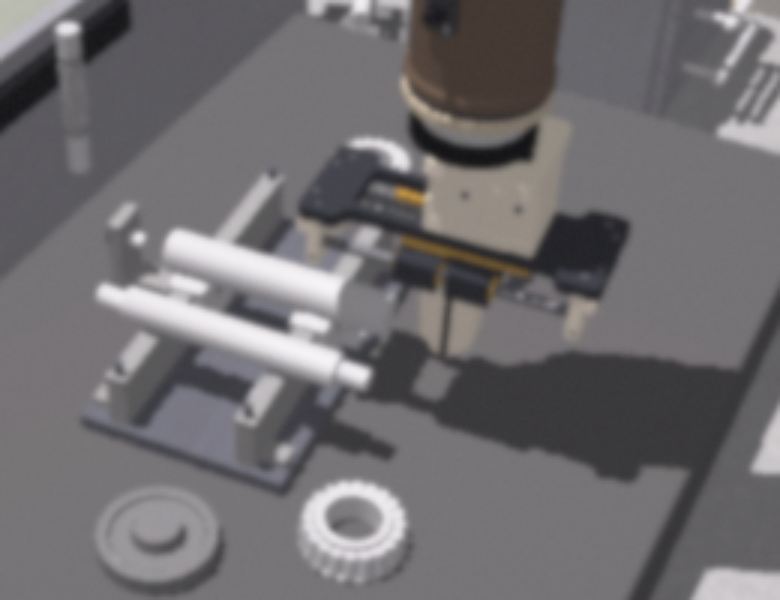

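The side view shows the shut fingertips at crop (440,355), clear of the shaft's near end at (365,300), with the shaft lying in the Vs. Tan posts hang from the gripper body's ends at (315,250) and (575,330), so I check their height before pushing.

Run:
```python
from h import *
c=cam('side');s=get_state();Rt=Ro.from_quat(s['eef_rot']).as_matrix();p=s['tcp_pos']
K,R,t=c;o=-R.T@t
for n,uv in [('far post',(318,262)),('near post',(575,338)),('tip',(440,355))]:
    d=R.T@np.linalg.solve(K,[230+uv[0]/3,150+uv[1]/3,1])
    o2,d2=Rt.T@(o-p),Rt.T@d
    for x in(-.03,0,.03): print(n,o2+d2*(x-o2[0])/d2[0])
```

```text
far post [-0.03    0.1054 -0.0112]
far post [ 0.      0.0934 -0.0376]
far post [ 0.03    0.0814 -0.0639]
near post [-0.03   -0.0745 -0.0113]
near post [-0.     -0.0792 -0.0377]
near post [ 0.03  -0.084 -0.064]
tip [-0.03    0.013   0.0383]
tip [0.     0.0048 0.0099]
tip [ 0.03   -0.0035 -0.0184]
```

Call:
carry_out --pt "0 0.01 0" --pt "0 0.01 0" --pt "0 0.01 0" --pt "0 0.01 0" --pt "0 0.01 0" --pt "0 0.01 0" --pt "0 0.01 0" --pt "0 0 0" --roll '[0,0,0,0,0,0,0,0]' --fingers '[1,1,1,1,1,1,1,1]'

```text
t: 10.02
tcp_pos: [0.4864, 0.0064, 0.1484]
eef_rot: [0.676, 0.737, -0.001, -0.001]
contact_force: [-4.4, -0.7, 1.3]
width: 0.0003
gripper_force: 2.3
```

Call:
carry_out --pt "0 0.0075 0" --pt "0 0.0075 0" --pt "0 0.0075 0" --roll '[0,0,0]' --fingers '[1,1,1]'

```text
t: 10.4
tcp_pos: [0.4948, 0.0071, 0.1484]
eef_rot: [0.676, 0.737, -0.001, -0.001]
contact_force: [-7.7, -0.5, 4.9]
width: 0.0005
gripper_force: 3.8
```

Call:
carry_out --pt "0 0.005 0" --pt "0 0.005 0" --pt "0 0 0" --roll '[0,0,0]' --fingers '[1,1,1]'

```text
t: 10.78
tcp_pos: [0.499, 0.0075, 0.1484]
eef_rot: [0.676, 0.737, -0.001, -0.001]
contact_force: [-6.9, -0.1, 3.9]
width: 0.0005
gripper_force: 3.2
```

Run:
```python
from h import *
s=get_state();print(s['tcp_pos'],s['contact_force'])
im=cv2.cvtColor(camera('wrist'),cv2.COLOR_RGB2BGR);cv2.imwrite('pics/w6.png',im)
```

```text
[0.499  0.0075 0.1484] [-6.9476 -0.0739  3.92  ]
```

View pics/w6.png

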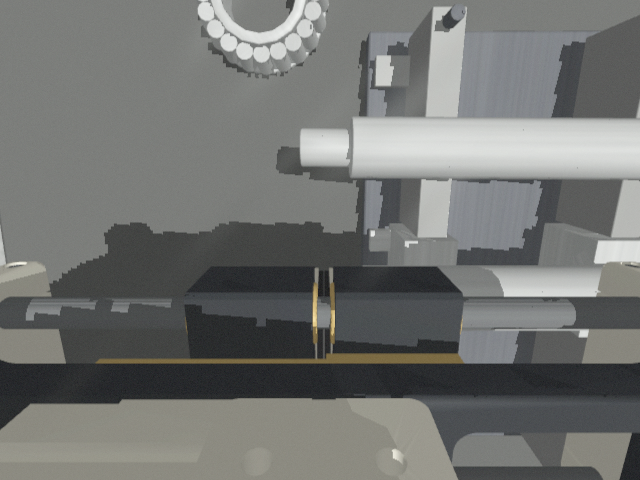

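The gripper hides the shaft's end here, with only the shaft's middle visible near (520,280). I go on by force in small steps.

Call:
carry_out --pt "0 0.005 0" --pt "0 0.005 0" --roll '[0,0]' --fingers '[1,1]'

```text
t: 11.08
tcp_pos: [0.5027, 0.0078, 0.1484]
eef_rot: [0.676, 0.737, -0.001, -0.001]
contact_force: [-7.3, -0.0, 4.8]
width: 0.0006
gripper_force: 3.9
```

Call:
carry_out --pt "0 0.004 0" --roll '[0]' --fingers '[1]'

```text
t: 11.2
tcp_pos: [0.5044, 0.008, 0.1484]
eef_rot: [0.676, 0.737, -0.001, -0.001]
contact_force: [-7.0, -0.8, 4.2]
width: 0.0001
gripper_force: 4.0
```

Call:
carry_out --pt "0 0.003 0" --roll '[0]' --fingers '[1]'

```text
t: 11.32
tcp_pos: [0.505, 0.008, 0.1483]
eef_rot: [0.676, 0.737, -0.002, -0.001]
contact_force: [-11.9, -0.6, 8.1]
width: 0.0005
gripper_force: 6.3
```

Call:
carry_out --pt "0 0.003 0" --roll '[0]' --fingers '[1]'

```text
t: 11.45
tcp_pos: [0.5049, 0.008, 0.1481]
eef_rot: [0.676, 0.737, -0.003, -0.002]
contact_force: [-17.3, -1.0, 10.6]
width: 0.0003
gripper_force: 8.7
```

Run:
```python
from h import *
print(get_state()['contact_force'])
im=cv2.cvtColor(camera('top'),cv2.COLOR_RGB2BGR)[130:270,270:420];cv2.imwrite('pics/t7.png',cv2.resize(im,None,fx=4,fy=4,interpolation=cv2.INTER_CUBIC))
```

```text
[-17.3233  -0.9729  10.6495]
```

View pics/t7.png

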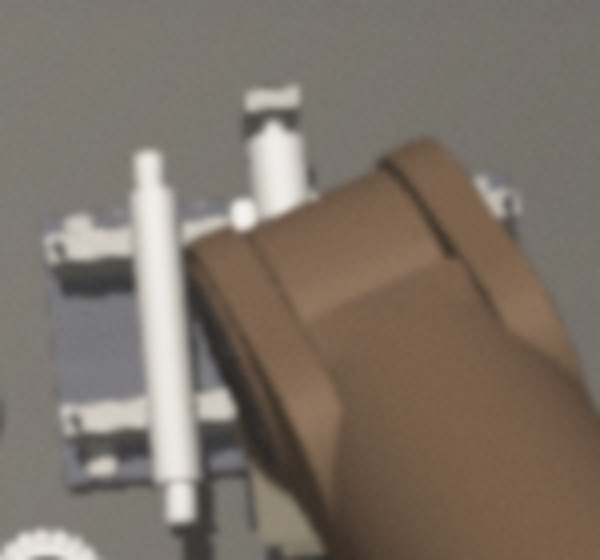

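The shaft's front meets the stop pin at (273,122). The force rose to 17 N with the TCP stalled at the expected place, so it is home. I back away.

Call:
carry_out --pt "0 -0.015 0" --pt "0 -0.03 0" --pt "0 -0.05 0" --pt "0 -0.05 0" --pt "0 0 -0.1" --pt "0 0 -0.1" --pt "0 0 -0.1" --pt "0 0.09 0" --pt "0 0.09 0" --pt "0 0 0" --roll '[0,0,0,0,0,0,0,0,0,0]' --fingers '[1,1,1,1,1,1,1,1,1,1]'

```text
t: 12.75
tcp_pos: [0.5237, 0.0097, 0.2684]
eef_rot: [0.676, 0.737, 0.001, -0.0]
contact_force: [-1.1, -0.5, -0.8]
width: 0.0006
gripper_force: 0.0
```

Call:
carry_out --pt "-0.1 0.06 -0.05" --pt "-0.1 0.06 -0.05" --pt "0 0.06 0" --pt "0 0 0" --pt "0 0 0" --roll '[0,0,0,0,0]' --fingers '[1,1,1,1,1]'

```text
t: 13.38
tcp_pos: [0.5997, -0.0632, 0.3085]
eef_rot: [0.675, 0.738, -0.0, -0.0]
contact_force: [0.2, 1.0, -0.2]
width: 0.0005
gripper_force: 0.0
```

Run:
```python
from h import *
s=get_state();print(s['t'],s['tcp_pos'],s['contact_force'])
im=cv2.cvtColor(camera('wrist'),cv2.COLOR_RGB2BGR);cv2.imwrite('pics/w8.png',im)
```

```text
13.375 [ 0.5997 -0.0632  0.3085] [ 0.1693  0.9661 -0.2109]
```

View pics/w8.png

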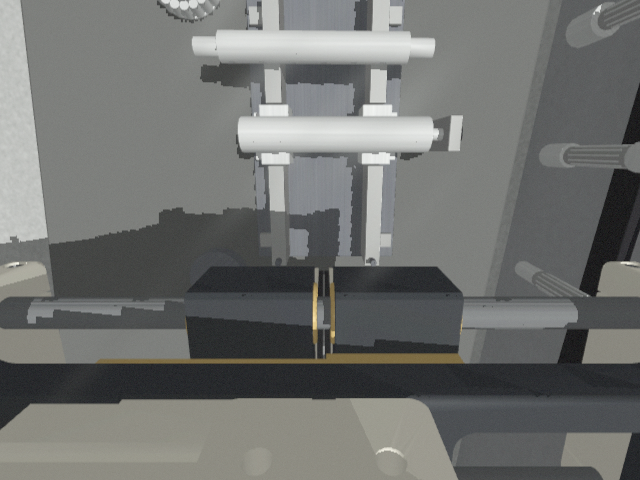

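The shaft lies in both Vs ((239,134)-(432,134)), its front against the pin at (434,133). Nothing touches it, and the stepped shaft is undisturbed.

```bash
python3 -c "
from station import *
print(job_done())"
```

```text
the job is handed in; nothing more can be done
None
```

I rolled the plain shaft into both V-blocks and pushed it up to the stop pin, where it lies untouched. The stepped shaft looked undisturbed in the last picture; I handed the job in at about 13.4 s and no verdict came back.

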